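# Draw a tie-rod clamp in on its heat block

### The job

Two alike tie-rod clamps stand on the bench; one has a metal tube block lying between its jaws, the other is empty. On the clamp that holds the block, turn the middle sleeve of its turnbuckle by the black-gripped handle, up and over towards the block until it comes to its stop, so that both jaws draw in on the block, then let go. Leave the block lying flat in its clamp and leave the empty clamp as it is.

Things in the scene. Friction and masses are not known exactly. Their poses are not given: they have to be found in the camera images.
- sleeve_a (a joint): Turn (rad) of the sleeve of the clamp with the block. 0: loose, handle leans 50 deg from upright away from the block (to the robot); grows as it swings up and over; 0.873 upright; 1.745 hard stop, 50 deg over the block. Starts at 0 to 0.3. Each jaw draws in 7 mm per rad to 0.5 mm off the block. Light friction; stays where left. Pinching pads creep back 0.2 rad on the grip: swing on until it stops.
- grip_a (a point): Centre of the black grip on that clamp's handle: bar 16 mm wide along the sleeve's axis, 13 thick, 34 long along the handle, on a 9 mm stem. It lies 70 mm from the sleeve's axis, which is level, 36 mm above the bench. Axes turn with the handle: y along the sleeve's axis, z from the axis out along the handle; y cross world-up points level from the sleeve to the block, the way the handle swings.
- block_mid (a point): Centre of the loose aluminium tube block, 66 (across the jaws) x 95 x 34 mm, small holes in its top, z up. It lies between the jaws of its clamp, top 44 mm above the bench, middle 76 to 82 mm from the sleeve's axis. The jaw lugs at the 48 mm long, 25 mm thick sleeve's ends are 51 mm high, 67 to 91 mm apart. The grey base plate, 160 x 126 x 10 mm, is fixed to the bench.
- grip_b (a point): The same point on the handle of the empty clamp, which is like the first in all else and stands to its left or right. It must stay as it is.

How it is judged (in metres and radians):
At the end, for the whole second after the job is handed in: The sleeve of the clamp with the block is turned to within 10 degrees of its stop (joint above 1.57 rad) and at rest, the block lies flat (within 0.1 rad) within 20 mm of where it lay, and the robot has let go (value of joint sleeve_a above 1.57 rad and velocity of joint sleeve_a between -0.05 and 0.05 rad/s and angle between block_mid's own z axis and vertical below 0.1 rad and distance of block_mid from where it was at the start of the episode below 0.02 m); the robot touches nothing.
It fails at once if the empty clamp's handle is moved more than 15 mm (distance of grip_b from where it was at the start of the episode above 0.015 m).
It fails at once if the block is lifted out of its clamp or knocked over (distance of block_mid from where it was at the start of the episode above 0.04 m or angle between block_mid's own z axis and vertical above 0.35 rad).
It also fails if it takes over 40 s, if anything falls off the work surface, if the arm or the gripper's body presses on something with over 40 N, if the wrist force passes 120 N, or if a joint passes its speed limit or range.

### The arm

A 6-joint arm with a two-finger parallel gripper is mounted at the origin on a cart in front of the work surface, level with it; the furniture and walls round the work are solid. World frame = base frame: x ahead of the robot, y to its left, z up, the work surface at z = 0. Lengths are in m, angles in degrees, forces in N, time in s.
With the tool pointing down it reaches from about 0.275 to 1 m from the base axis. Payload 8.4 kg.
Tool frame: the origin (TCP) lies at the centre of the arm's flange, where the gripper is bolted on; the fingertips stand 173 mm ahead of it and the grasp point (between the pads) lies 155 mm ahead of it (manip.grip_depth is the distance from the TCP to the grasp point, in m); z points along the fingers, y is the line along which they close (so a half turn about z gives the same grasp; the last joint's range is limited). The gripper opens to 85 mm and grips with 20 to 120 N. Pads are 22 mm wide; open, the fingers measure 114 mm over their backs; the gripper's body (76 mm by 85 mm) begins 54 mm behind the grasp point. The pads swing forward as they close: fully open they stand 13 mm farther back than shut.
Start: joints at [72.8, 20.225, 93.587, -0, 66.188, -0.138], TCP at [0.183, 0.597, 0.405] pointing down, gripper open.
Joint ranges: [-150.9, 150.9], [-52.94, 120.26], [3.33, 152.33], [-74.26, 254.26], [0, 154.13], [-172.89, 172.89]. Speed limits (degrees/s): [127.2, 127.2, 159.86, 180, 180, 180].

### API

Orientations are given as [roll, pitch, yaw] about the fixed x, y, z axes, in that order (R = Rz(yaw) Ry(pitch) Rx(roll)).
In Python, from cell import manip gives the robot as it stands.
- The arm moves only by the shell command python3 -m inch 'ROWS' [FORCE]. ROWS is JSON, one flat list of numbers, 7 for each row, row after row: the opening, from 0 (shut) to 1 (fully open), then the shift along the tool's x, y, z in units of 0.04 m (1.0 is 0.04 m), then the turn, a rotation vector about the tool's x, y, z in units of 5 degrees (1.0 is 5 degrees). A call has 1 to 20 rows; each row shifts and turns the commanded pose from where the row before left it, along the tool's axes as they then stand; what a row does not reach is not made up. A row lasts 1/12 s, in which the tool goes at most 41.7 mm and 7.16 degrees, less where a joint would pass 70% of its speed; a pose out of reach is approached as far as the arm can. A call with a number of a shift or a turn outside -1 to 1 is refused whole. A call with a gripper value outside its range is refused whole. The fingers move at their own pace and stop on an object; FORCE is the grip in N (left out, the last holds). Time passes only in rows, so rows that do not move let the fingers close. It gives the time, the measured TCP pose, the force, the opening and the grip force at its end, in the units of the state.
- manip.get_state(): the state, without advancing time (a new reading comes with each control period).
- manip.snapshot(name): name is "scene" or "side" or "wrist"; returns a dict with "pixels" (384x512x3 uint8, blue, green, red), "z_map" (384x512 float32, m along the optical axis (not along the pixel's ray), 0 where there is no reading), "vfov" (degrees; the focal length in pixels is half the picture's height over the tangent of half this angle, whatever the lens; pixels are square), "cx", "cy" (the principal point, pixels), "distortion" ([k1, k2, p1, p2, k3] as OpenCV has them; the pictures are not rectified), "origin" and "attitude" of the camera in the world; the wrist camera has in their place "T_tool_cam" (4x4, takes a point from camera to tool coordinates, whose origin is the TCP and whose axes are the flange's). Camera axes: x right, y down, z forward; pixel columns grow to the right and rows downward; lengths in m; the calibration is good to about 2 mm. A picture is of the moment at which its call begins: read the wrist's pose just before it.
- manip.job_done(): hands the job in; it is judged then, once.
The state is a dict: "clock": time; "q": joint angles; "qd": joint speeds; "joint_torque": joint torques, N m; "position": TCP position; "orientation": TCP orientation; "contact_force": force on the tool from outside, world axes, zero at the start; "wrist_torque": the same for the moment, N m; "width": finger opening in m; "grip_force": force on a finger pad.
Only numpy, scipy, OpenCV 4.12 (cv2) and the standard library are available. Lean on these libraries where they do the work, as an engineer would, in place of code of your own. Each camera call takes 0.05 s, during which the arm holds its last target. There are 200 camera calls.

## Working session

There is one attempt and no reset: what is moved stays moved. The work goes in short steps, Python scripts to look and compute and a shell command to move; the robot and the scene stay as the last step left them, time stands still between calls to the robot, and variables do not carry over. Pictures are saved under pics/ and viewed, at most 10 in all, crops included, and the job is handed in when it is done.

```bash
mkdir -p pics; ls; cat > h.py <<'E'
import numpy as np,cv2
from scipy.spatial.transform import Rotation as R
from cell import manip
def snap(n):
    st=manip.get_state(); s=manip.snapshot(n)
    T=np.eye(4)
    if n=="wrist":
        W=np.eye(4); W[:3,:3]=R.from_euler('xyz',st['orientation'],degrees=True).as_matrix(); W[:3,3]=st['position']
        T=W@np.array(s['T_tool_cam'])
    else:
        a=np.array(s['attitude'])
        T[:3,:3]=a if a.shape==(3,3) else R.from_euler('xyz',a,degrees=True).as_matrix(); T[:3,3]=s['origin']
    f=192/np.tan(np.radians(s['vfov']/2)); K=np.array([[f,0,s['cx']],[0,f,s['cy']],[0,0,1]])
    return s['pixels'],s['z_map'],K,np.array(s['distortion'],float),T
def cloud(sn):
    im,z,K,D,T=sn
    v,u=np.mgrid[:384,:512]
    p=cv2.undistortPoints(np.stack([u,v],-1).reshape(-1,1,2).astype(np.float64),K,D).reshape(384,512,2)
    P=np.dstack([p*z[...,None],z])
    return P@T[:3,:3].T+T[:3,3]
E
python3 - <<'E'
from h import *
print(manip.get_state())
o=[]
for n in("scene","side","wrist"):
    s=snap(n); o.append(s[0]); np.savez(f'/tmp/{n}.npz',c=cloud(s),im=s[0]); print(n,s[4].round(3).tolist(),(s[1]>0).mean())
cv2.imwrite('pics/a.png',o[0]);cv2.imwrite('pics/b.png',np.hstack([cv2.resize(o[1],(400,300)),cv2.resize(o[2],(400,300))]))
E
```

```text
pics
{'clock': 0.0, 'q': array([ 7.28002950e+01,  2.02632188e+01,  9.36281921e+01,  1.01428866e-03,
        6.61869052e+01, -1.36608269e-01]), 'qd': array([ 0.05145013, -0.00748233,  0.02534325,  0.00360301,  0.01683604,
        0.03523777]), 'joint_torque': array([-1.45331628e-04, -6.05238032e+01, -3.42078602e+01,  5.73000420e-05,
        8.99875537e-03,  1.74598597e-05]), 'position': array([0.18331198, 0.59727805, 0.40396013]), 'orientation': array([-1.79921686e+02, -1.11410214e-03,  1.62936492e+02]), 'contact_force': array([ 0.13128894,  0.59108937, -0.31793675]), 'wrist_torque': array([-0.06545816,  0.015927  , -0.00526735]), 'grip_force': 0.0, 'width': 0.08590108975579389}
scene [[0.844, -0.322, 0.428, 0.149], [-0.535, -0.539, 0.65, -0.509], [0.021, -0.778, -0.628, 0.639], [0.0, 0.0, 0.0, 1.0]] 0.9961598714192709
side [[0.998, 0.045, -0.044, 0.559], [0.06, -0.498, 0.865, -0.691], [0.017, -0.866, -0.5, 0.53], [0.0, 0.0, 0.0, 1.0]] 0.9959462483723959
wrist [[0.294, 0.912, 0.285, 0.111], [0.956, -0.28, -0.087, 0.619], [0.001, 0.298, -0.955, 0.373], [0.0, 0.0, 0.0, 1.0]] 0.9960479736328125
```

View pics/a.png

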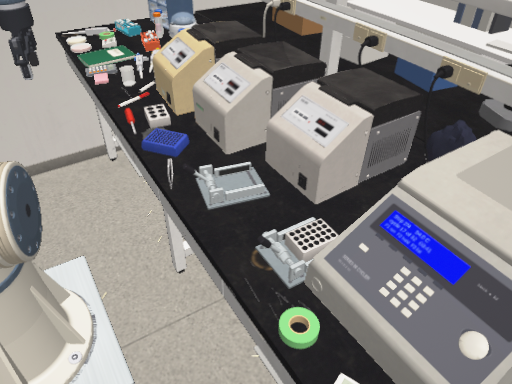

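View pics/b.png

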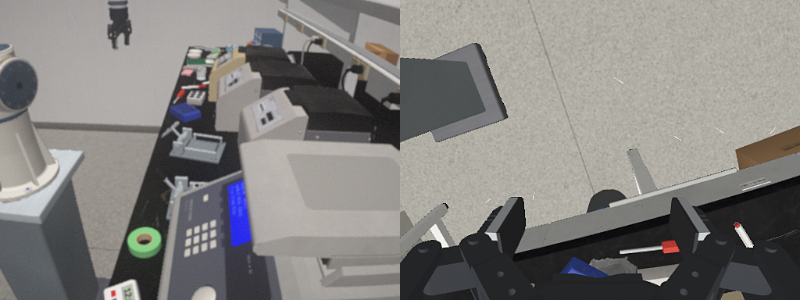

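The scene view shows the block clamp at about (295,250), next to the instrument, and the empty one at about (232,185). I'll zoom in and take positions from depth.

```bash
python3 - <<'E'
from h import *
d=np.load('/tmp/scene.npz');c=d['c'];im=d['im']
cv2.imwrite('pics/c.png',cv2.resize(im[150:300,180:370],(760,600),interpolation=cv2.INTER_CUBIC))
for r,k in [(238,315),(222,320),(250,318),(240,295),(265,272),(232,267),(268,296),(246,262),(185,232),(172,205),(330,298),(190,320)]: print((k,r),c[r,k].round(3))
# block top cloud
m=(abs(c[...,2]-.044)<.006)&(c[...,0]>.3)&(c[...,0]<.8)&(abs(c[...,1])<.3); v,u=np.nonzero(m)
for r in range(160,290,6): print(r,[(int(k),*(c[r,k]*1000).astype(int).tolist()) for k in u[v==r][::6]])
E
```

```text
(315, 238) [ 0.573 -0.09   0.044]
(320, 222) [ 0.61  -0.06   0.047]
(318, 250) [ 0.565 -0.111  0.032]
(295, 240) [ 0.532 -0.074  0.045]
(272, 265) [ 0.473 -0.08   0.009]
(267, 232) [ 0.493 -0.028  0.051]
(296, 268) [ 0.491 -0.133  0.043]
(262, 246) [ 0.478 -0.033  0.02 ]
(232, 185) [0.533 0.193 0.01 ]
(205, 172) [0.481 0.237 0.043]
(298, 330) [ 0.433 -0.223 -0.001]
(320, 190) [0.679 0.024 0.05 ]
160 [(273, 662, 198, 38)]
166 [(207, 492, 248, 49), (283, 660, 151, 48)]
172 [(204, 479, 241, 40), (288, 662, 130, 41)]
178 [(208, 472, 203, 48), (296, 664, 99, 41), (352, 783, 24, 45)]
184 [(206, 462, 195, 39), (212, 472, 182, 44), (300, 654, 70, 46), (336, 729, 23, 47), (342, 750, 23, 39)]
190 [(218, 471, 149, 48), (310, 664, 43, 42), (322, 684, 23, 47)]
196 [(213, 454, 143, 41)]
202 []
208 []
214 []
220 [(315, 607, -46, 43), (321, 618, -53, 43)]
226 [(301, 568, -46, 44), (307, 580, -52, 44), (313, 591, -59, 44), (319, 601, -67, 45), (325, 612, -74, 46)]
232 [(264, 488, -22, 47), (289, 535, -48, 45), (295, 545, -55, 46), (301, 557, -61, 45), (307, 568, -67, 44), (313, 579, -74, 45), (319, 589, -82, 46), (325, 600, -88, 45), (331, 613, -93, 43)]
238 [(266, 485, -35, 42), (287, 526, -54, 38), (293, 533, -65, 43), (299, 543, -73, 45), (305, 553, -79, 45), (311, 564, -86, 45), (317, 575, -92, 45), (323, 587, -97, 42), (329, 596, -106, 45)]
244 [(272, 486, -56, 42), (278, 494, -65, 47), (296, 527, -84, 45), (302, 539, -88, 43), (308, 547, -97, 46), (314, 559, -102, 44), (320, 569, -109, 45), (326, 584, -112, 39)]
250 [(279, 485, -82, 49), (285, 496, -87, 48), (302, 529, -101, 42), (308, 538, -109, 44)]
256 [(278, 480, -86, 38), (284, 486, -98, 47), (290, 499, -102, 43)]
262 [(286, 485, -107, 38), (292, 493, -117, 43)]
268 [(289, 477, -127, 45), (297, 490, -135, 45)]
274 []
280 [(306, 491, -164, 39)]
286 [(312, 491, -182, 41)]
```

View pics/c.png

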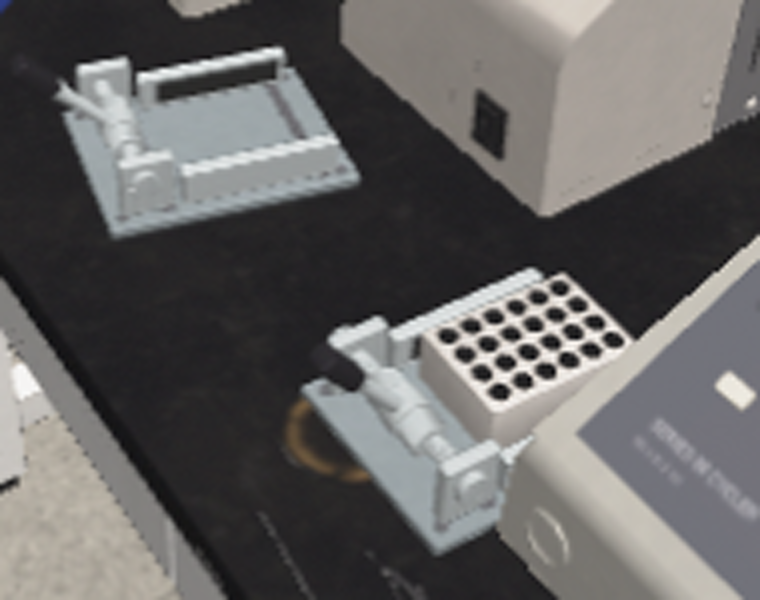

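Both handles lean towards the robot. On the block clamp the grip is at about (264,242), and the instrument stands close to its right.

```bash
python3 - <<'E'
from h import *
d=np.load('/tmp/scene.npz');c=d['c'];im=d['im'];g=im.max(2)
v,u=np.mgrid[:384,:512]
m=(abs(c[...,2]-.045)<.004)&(g>90)&(u>280)&(u<340)&(v>212)&(v<262)&(c[...,0]>.518)
P=c[m][:,:2].astype(np.float32); print('block',cv2.minAreaRect(P))
for nm,w in(('a',(u>252)&(u<278)&(v>228)&(v<254)),('b',(u>180)&(u<204)&(v>155)&(v<185))):
    k=w&(g<75)&(c[...,2]>.05)&(c[...,2]<.13); Q=c[k]; print(nm,k.sum(),u[k].mean(),v[k].mean(),Q.mean(0).round(3),Q.min(0).round(3),Q.max(0).round(3))
for nm,w in(('lugL',(u>258)&(u<280)&(v>226)&(v<245)),('lugR',(u>285)&(u<305)&(v>258)&(v<275))):
    k=w&(g>120)&(c[...,2]>.035)&(c[...,2]<.056);Q=c[k];print(nm,Q.mean(0).round(3),Q.min(0).round(3),Q.max(0).round(3))
# obstacles: max height map
for n in('scene','side'):
    C=np.load(f'/tmp/{n}.npz')['c'].reshape(-1,3)
    for x in np.arange(.35,.8,.05): print(n,round(x,2),[int(1000*max([*C[(abs(C[:,0]-x)<.025)&(abs(C[:,1]-y)<.02)][:,2],-1])) for y in np.arange(-.28,.13,.04)])
E
```

```text
block ((0.5722190737724304, -0.07884591817855835), (0.06796927005052567, 0.09673122316598892), 88.80110168457031)
a 104 263.0769230769231 241.26923076923077 [ 0.445 -0.084  0.098] [ 0.435 -0.089  0.079] [ 0.46  -0.073  0.108]
b 83 188.24096385542168 168.289156626506 [0.426 0.208 0.092] [0.414 0.202 0.076] [0.441 0.224 0.104]
lugL [ 0.495 -0.039  0.046] [ 0.479 -0.066  0.035] [ 0.524 -0.022  0.053]
lugR [ 0.492 -0.13   0.045] [ 0.477 -0.141  0.035] [ 0.51  -0.103  0.053]
scene 0.35 [-1000, -1000, -1000, -1000, -1000, -1000, -1000, -1000, -1000, -1000, -794]
scene 0.4 [3, 22, 22, 5, 2, 3, 3, 4, 3, 3, 3]
scene 0.45 [21, 23, 22, 10, 13, 108, 12, 11, 3, 3, 10]
scene 0.5 [119, 119, 120, 119, 53, 64, 53, 44, 3, 3, 37]
scene 0.55 [151, 148, 148, 147, 47, 47, 47, 3, 3, 3, 37]
scene 0.6 [264, 264, 264, 176, 47, 47, 47, 3, 3, 3, 37]
scene 0.65 [275, 275, 274, 201, -1000, 3, 3, 4, 145, 146, 146]
scene 0.7 [276, 275, 275, -1000, -1000, 2, 3, 3, 180, 180, 181]
scene 0.75 [276, 275, 274, -1000, -1000, 1, 3, 3, 209, 210, 211]
side 0.35 [-1000, -1000, -1000, -1000, -1000, -1000, -1000, -1000, -1000, -1000, -1000]
side 0.4 [3, 21, 21, 3, 2, 1, 2, 3, 2, 2, 2]
side 0.45 [19, 21, 21, 11, 10, 107, 12, 2, 3, 3, 11]
side 0.5 [118, 117, 118, 116, 51, 65, 52, 9, 2, 2, 36]
side 0.55 [148, 147, 147, 145, -1000, 45, 46, 1, 2, 2, 36]
side 0.6 [263, 263, 263, 173, -1000, -1000, -1000, -1000, 1, 3, 36]
side 0.65 [274, 274, 273, 177, -1000, -1000, -1000, -1000, 142, 141, 142]
side 0.7 [274, 274, 273, -1000, -1000, -1000, -1000, 162, 177, 177, 178]
side 0.75 [274, 274, 273, -1000, -1000, -1000, -1000, 198, 209, 210, 211]
```

```bash
python3 -m inch '[0.6,0,0,0,0,0,-0.85,0.6,0,0,0,0,0,-0.85,0.6,0,0,0,0,0,-0.85,0.6,0,0,0,0,0,-0.85]' 30; python3 -m inch '[0.6,-0.3,-0.85,0,0,0,0,0.6,-0.3,-0.85,0,0,0,0,0.6,-0.3,-0.85,0,0,0,0,0.6,-0.3,-0.85,0,0,0,0,0.6,-0.3,-0.85,0,0,0,0,0.6,-0.3,-0.85,0,0,0,0,0.6,-0.3,-0.85,0,0,0,0,0.6,-0.3,-0.85,0,0,0,0,0.6,-0.3,-0.85,0,0,0,0,0.6,-0.3,-0.85,0,0,0,0,0.6,-0.3,-0.85,0,0,0,0,0.6,-0.3,-0.85,0,0,0,0,0.6,-0.3,-0.85,0,0,0,0,0.6,-0.3,-0.85,0,0,0,0,0.6,-0.3,-0.85,0,0,0,0,0.6,-0.3,-0.85,0,0,0,0,0.6,-0.3,-0.85,0,0,0,0,0.6,-0.3,-0.85,0,0,0,0,0.6,-0.3,-0.85,0,0,0,0,0.6,-0.3,-0.85,0,0,0,0]'
python3 - <<'E'
from h import *
st=manip.get_state();print(st['q'].round(1),st['position'].round(3),st['orientation'].round(1))
s=snap('wrist');c=cloud(s);cv2.imwrite('pics/d.png',s[0]);np.savez('/tmp/w.npz',c=c,im=s[0])
C=c.reshape(-1,3);k=(C[:,2]>.06)&(C[:,2]<.12)&(C[:,0]>.40)&(C[:,0]<.49)&(abs(C[:,1]+.08)<.05);Q=C[k];print(k.sum(),Q.mean(0),Q.min(0),Q.max(0))
for x in(.47,.5,.53,.56):
    k=(abs(C[:,0]-x)<.01)&(C[:,2]>.08)&(C[:,1]<-.11)&(C[:,2]<.2); print(x,k.sum(),C[k][:,1].max() if k.any() else None)
E
```

```text
clock: 0.48
position: [0.1833, 0.5974, 0.4043]
orientation: [-180.0, -0.0, -179.8]
contact_force: [-0.2, -0.1, -0.2]
width: 0.0511
grip_force: 0.0
clock: 2.15
position: [0.4227, -0.0847, 0.4047]
orientation: [180.0, 0.0, 179.9]
contact_force: [0.4, 1.6, 0.1]
width: 0.0513
grip_force: 0.0
[ -11.5    2.5  116.     0.    61.4 -101.5] [ 0.423 -0.085  0.405] [180.    0.  179.9]
401 [ 0.44913457 -0.07950092  0.09745315] [ 0.43637175 -0.08719026  0.06018983] [ 0.47982114 -0.07141867  0.10839314]
0.47 0 None
0.5 4676 -0.1614453646990912
0.53 2376 -0.19048320702675936
0.56 969 -0.18843170102478768
```

View pics/d.png

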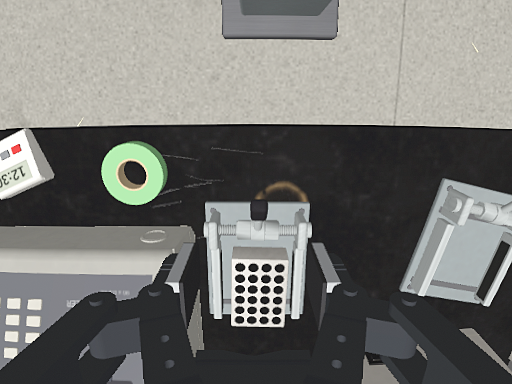

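The view shows the grip at about (259,209), centred between the lugs, with the instrument well to the left. I'll tilt 25° and stand off along the tool axis.

```bash
python3 -m inch '[0.6,0,0,0,0,-1,0,0.6,0,0,0,0,-1,0,0.6,0,0,0,0,-1,0,0.6,0,0,0,0,-1,0,0.6,0,0,0,0,-1,0,0.6,0.67,0.04,0.39,0,0,0,0.6,0.67,0.04,0.39,0,0,0,0.6,0.67,0.04,0.39,0,0,0,0.6,0.67,0.03,0.39,0,0,0,0.6,0,0,0,0,0,0,0.6,0,0,0,0,0,0]'
python3 - <<'E'
from h import *
st=manip.get_state();print(st['q'].round(1))
s=snap('wrist');c=cloud(s);cv2.imwrite('pics/e.png',s[0])
C=c.reshape(-1,3);k=(C[:,2]>.07)&(C[:,2]<.12)&(C[:,0]>.40)&(C[:,0]<.49)&(abs(C[:,1]+.08)<.03);Q=C[k];print(k.sum(),Q.mean(0).round(4),np.percentile(Q,[2,98],axis=0).round(4))
W=R.from_euler('xyz',st['orientation'],degrees=True).as_matrix();p=W.T@(np.array([.451,-.079,.090])-st['position']);print('grip in tool',p.round(4))
E
```

```text
clock: 3.12
position: [0.351, -0.0765, 0.302]
orientation: [179.9, 24.8, 179.9]
contact_force: [1.1, 0.2, 1.0]
width: 0.051
grip_force: 0.0
[ -15.6    0.3  137.7   20.2   19.1 -123.3]
559 [ 0.4405 -0.0794  0.101 ] [[ 0.4359 -0.0865  0.0791]
 [ 0.4512 -0.0721  0.1071]]
grip in tool [-0.0018 -0.0026  0.2344]
```

View pics/e.png

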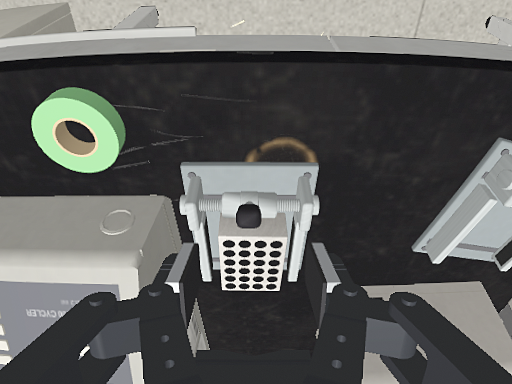

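The grip (248,215) lies straight ahead, with the open fingers either side. I'll advance 79 mm and pinch.

```bash
python3 -m inch '[0.6,-0.02,-0.03,0.5,0,0,0,0.6,-0.02,-0.03,0.5,0,0,0,0.6,0,0,0.5,0,0,0,0.6,0,0,0.48,0,0,0,0.6,0,0,0,0,0,0,0,0,0,0,0,0,0,0,0,0,0,0,0,0,0,0,0,0,0,0,0,0,0,0,0,0,0,0,0,0,0,0,0,0,0,0,0,0,0,0,0,0]' 30
python3 - <<'E'
from h import *
st=manip.get_state();print(st['q'].round(1),st['width'],st['grip_force'])
W=R.from_euler('xyz',st['orientation'],degrees=True).as_matrix();g=W@[0,0,.155]+st['position'];print(g)
cv2.imwrite('pics/f.png',snap('scene')[0][190:310,210:370].repeat(4,0).repeat(4,1))
E
```

```text
clock: 4.08
position: [0.3855, -0.0791, 0.2365]
orientation: [180.0, 25.2, 180.0]
contact_force: [-3.2, -1.1, 9.8]
width: 0.0153
grip_force: 31.5
[ -14.4   13.   137.1   48.7    8.1 -151.5] 0.015342443392637007 31.49264931678772
[ 0.45152083 -0.07913462  0.09626482]
```

View pics/f.png

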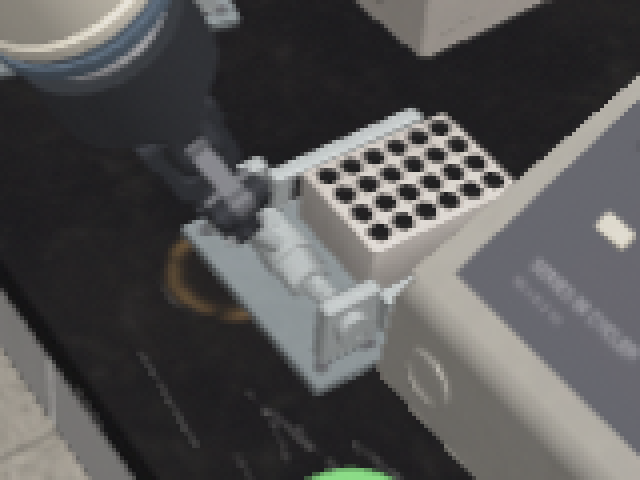

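Gripped at 15 mm with 31 N. Next I work out the arc in tool units.

```bash
python3 - <<'E'
import numpy as np
ax=np.array([.495,.036]);r=.0695;N=20
ph=np.radians(np.linspace(-38.8,56,N+1));ta=np.radians(np.linspace(-25,20,N+1))
T=[ax+r*np.array([np.sin(p),np.cos(p)])+.155*np.array([np.sin(t),np.cos(t)]) for p,t in zip(ph,ta)]
for i in range(N):
    d=T[i+1]-T[i];t=ta[i];print(i,[round(float(d@v)/.04,2) for v in([-np.cos(t),np.sin(t)],[-np.sin(t),-np.cos(t)])],round(45/N/5,2))
E
```

```text
0 [-0.29, -0.03] 0.45
1 [-0.29, -0.02] 0.45
2 [-0.29, -0.01] 0.45
3 [-0.3, -0.01] 0.45
4 [-0.3, -0.0] 0.45
5 [-0.3, 0.01] 0.45
6 [-0.3, 0.01] 0.45
7 [-0.3, 0.02] 0.45
8 [-0.29, 0.02] 0.45
9 [-0.29, 0.03] 0.45
10 [-0.29, 0.04] 0.45
11 [-0.29, 0.04] 0.45
12 [-0.29, 0.05] 0.45
13 [-0.29, 0.05] 0.45
14 [-0.28, 0.06] 0.45
15 [-0.28, 0.07] 0.45
16 [-0.28, 0.07] 0.45
17 [-0.28, 0.08] 0.45
18 [-0.27, 0.08] 0.45
19 [-0.27, 0.09] 0.45
```

```bash
python3 -m inch '[0,-0.15,0,-0.02,0,0.23,0,0,-0.15,0,-0.01,0,0.22,0,0,-0.15,0,-0.01,0,0.23,0,0,-0.15,0,-0.01,0,0.22,0,0,-0.15,0,-0.01,0,0.23,0,0,-0.15,0,0,0,0.22,0,0,-0.15,0,-0.01,0,0.23,0,0,-0.15,0,0,0,0.22,0,0,-0.3,0,0,0,0.45,0,0,-0.3,0,0.01,0,0.45,0,0,-0.3,0,0.01,0,0.45,0,0,-0.3,0,0.02,0,0.45,0,0,0,0,0,0,0,0,0,0,0,0,0,0,0]'
cat > g.py <<'E'
from h import *
st=manip.get_state()
W=R.from_euler('xyz',st['orientation'],degrees=True).as_matrix();g=W@[0,0,.155]+st['position']
print(st['q'].round(0),g.round(4),'phi',np.degrees(np.arctan2(g[0]-.495,g[2]-.036)).round(1),'r',np.hypot(g[0]-.495,g[2]-.036).round(4),st['wrist_torque'].round(2))
E
python3 g.py
```

```text
clock: 5.3
position: [0.4749, -0.0793, 0.2642]
orientation: [180.0, 7.2, -180.0]
contact_force: [-2.1, -5.0, -1.0]
width: 0.0156
grip_force: 32.2
[ -10.   17.  120.    2.   35. -102.] [ 0.4944 -0.0792  0.1104] phi -0.4 r 0.0744 [-0.93  0.58 -0.18]
```

Right on schedule (upright). Now the rest of the arc.

```bash
python3 -m inch '[0,-0.29,0,0.02,0,0.45,0,0,-0.29,0,0.03,0,0.45,0,0,-0.29,0,0.04,0,0.45,0,0,-0.29,0,0.04,0,0.45,0,0,-0.29,0,0.05,0,0.45,0,0,-0.29,0,0.05,0,0.45,0,0,-0.28,0,0.06,0,0.45,0,0,-0.28,0,0.07,0,0.45,0,0,-0.28,0,0.07,0,0.45,0,0,-0.28,0,0.08,0,0.45,0,0,-0.27,0,0.08,0,0.45,0,0,-0.27,0,0.09,0,0.45,0,0,0,0,0,0,0,0,0,0,0,0,0,0,0]'
python3 g.py
python3 - <<'E'
from h import *
a=snap('scene')[0][190:310,210:370];b=snap('wrist')[0]
cv2.imwrite('pics/g.png',np.hstack([cv2.resize(a,(400,300)),cv2.resize(b,(400,300))]))
E
```

```text
clock: 6.47
position: [0.6063, -0.0795, 0.2263]
orientation: [-180.0, -19.6, -180.0]
contact_force: [2.2, -4.5, 4.5]
width: 0.0156
grip_force: 32.7
[ -7.  36.  95.  -3.  68. -96.] [ 0.5542 -0.0796  0.0802] phi 53.2 r 0.0739 [-0.71  0.03  0.29]
```

View pics/g.png

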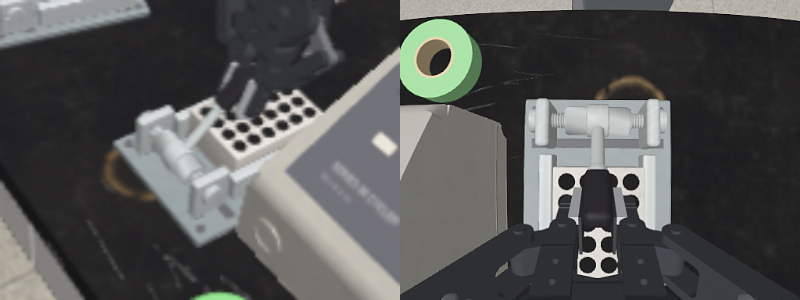

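The handle is over the block, but the force shows no clear stop yet. I'll push on about 10 mm along the tangent.

```bash
python3 -m inch '[0,-0.04,0,0.03,0,0.2,0,0,-0.04,0,0.03,0,0.2,0,0,-0.04,0,0.03,0,0.2,0,0,-0.04,0,0.03,0,0.2,0,0,-0.04,0,0.03,0,0.2,0,0,0,0,0,0,0,0,0,0,0,0,0,0,0]'
python3 g.py
```

```text
clock: 7.15
position: [0.6156, -0.0795, 0.2209]
orientation: [-180.0, -23.8, 180.0]
contact_force: [19.0, -3.8, 11.6]
width: 0.0154
grip_force: 36.4
[ -7.  38.  92.  -3.  73. -95.] [ 0.5531 -0.0796  0.0791] phi 53.5 r 0.0724 [-0.4  -2.16  0.22]
```

My tool rotation cancelled the tip's advance, so this time I push by translation only.

```bash
python3 -m inch '[0,-0.055,0,0.03,0,0,0,0,-0.055,0,0.03,0,0,0,0,-0.055,0,0.03,0,0,0,0,-0.055,0,0.03,0,0,0,0,-0.055,0,0.03,0,0,0,0,-0.055,0,0.03,0,0,0,0,0,0,0,0,0,0]'
python3 g.py;  python3 -m inch '[0,-0.05,0,0.03,0,0,0,0,-0.05,0,0.03,0,0,0,0,-0.05,0,0.03,0,0,0,0,0,0,0,0,0,0]'
python3 g.py
```

```text
clock: 7.73
position: [0.6214, -0.0796, 0.2118]
orientation: [-180.0, -24.5, 180.0]
contact_force: [-0.6, -2.6, 48.6]
width: 0.0152
grip_force: 34.8
[ -7.  39.  91.  -3.  74. -95.] [ 0.5571 -0.0797  0.0708] phi 60.8 r 0.0712 [-0.45  2.99  0.27]
clock: 8.07
position: [0.6241, -0.0796, 0.2046]
orientation: [-180.0, -24.7, 180.0]
contact_force: [-4.2, -3.6, 38.6]
width: 0.0134
grip_force: 32.5
[ -7.  40.  91.  -3.  73. -95.] [ 0.5594 -0.0796  0.0637] phi 66.7 r 0.0701 [-0.59  2.95  0.28]
```

The reaction (48 N up) confirms the stop. Open and retreat.

```bash
python3 -m inch '[0.6,0,0,0,0,0,0,0.6,0,0,0,0,0,0,0.6,0,0,0,0,0,0,0.6,0,0,0,0,0,0,0.6,0,0,0,0,0,0,0.6,0,0,0,0,0,0,0.6,0,0,-0.3,0,0,0,0.6,0,0,-0.5,0,0,0,0.6,0,0,-0.5,0,0,0,0.6,0,0,-0.5,0,0,0,0.6,0,0,-0.5,0,0,0,0.6,0,0,-0.5,0,0,0,0.6,0,0,0,0,0,0,0.6,0,0,0,0,0,0]'
python3 - <<'E'
from h import *
a=snap('scene');c=cloud(a);im=a[0];b=snap('wrist');cb=cloud(b)
cv2.imwrite('pics/i.png',np.hstack([cv2.resize(im[190:310,210:370],(400,300)),cv2.resize(b[0],(400,300))]))
for C,g in((c,im.max(2)),(cb,b[0].max(2))):
    k=(g<80)&(C[...,2]>.055)&(C[...,2]<.12)&(C[...,0]>.5)&(C[...,0]<.6)&(abs(C[...,1]+.08)<.025);Q=C[k];print(k.sum(),Q.mean(0).round(4),Q.min(0).round(3),Q.max(0).round(3))
E
```

```text
clock: 9.23
position: [0.671, -0.0789, 0.3025]
orientation: [179.9, -24.5, -180.0]
contact_force: [-0.3, -0.2, -0.6]
width: 0.051
grip_force: 0.0
127 [ 0.5436 -0.0833  0.0865] [ 0.531 -0.09   0.074] [ 0.558 -0.074  0.097]
859 [ 0.5485 -0.0799  0.0883] [ 0.532 -0.088  0.074] [ 0.562 -0.072  0.096]
```

View pics/i.png

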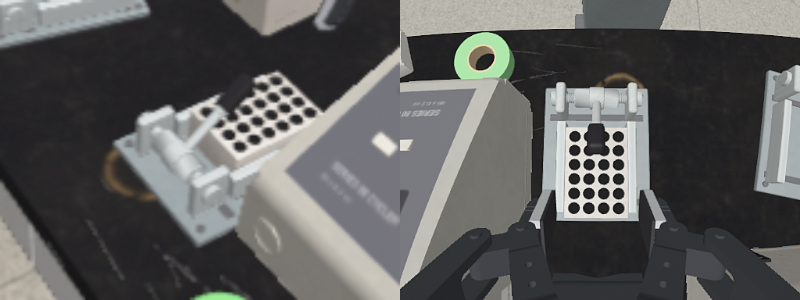

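The handle lies over the block and the block sits flat. Quick angle check before handing in.

```bash
python3 - <<'E'
from h import *
s=snap('wrist');C=cloud(s).reshape(-1,3);g=s[0].max(2).ravel()
k=(g<80)&(abs(C[:,1]+.08)<.007)&(C[:,0]>.52)&(C[:,0]<.575)&(C[:,2]>.06)&(C[:,2]<.12);Q=C[k]
for lo in np.arange(.525,.57,.004):
    m=abs(Q[:,0]-lo)<.002
    if m.any(): print(lo.round(3),m.sum(),np.median(Q[m][:,2]).round(4))
p=np.array([Q[:,0],Q[:,2]]).T;p=p[(p[:,0]<.556)];print('face slope',np.degrees(np.arctan(np.polyfit(p[:,0],p[:,1],1)[0])))
m=(g>100)&(abs(C[:,1]+.08)<.004)&(C[:,0]>.51)&(C[:,0]<.535)&(C[:,2]>.052);p=C[m];print('stem',m.sum(),np.degrees(np.arctan(np.polyfit(p[:,0],p[:,2],1)[0])))
E
```

```text
0.533 58 0.0779
0.537 92 0.0809
0.541 87 0.0844
0.545 96 0.0877
0.549 96 0.0908
0.553 118 0.0941
0.557 128 0.094
0.561 104 0.0908
face slope 39.038919921188345
stem 201 43.493075686352114
```

The top face slopes at 39°, so the handle is about 51° over and at its stop.

```bash
python3 -c "
from cell import manip
print(manip.job_done())"
```

```text
the job is handed in; nothing more can be done
None
```

I turned the sleeve on the block's clamp to its stop (handle measured about 51° over the block), released and backed off; the block looks flat in its clamp, the arm never went near the empty clamp, and the job is handed in, though no verdict came back.

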